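Show the seal on the back of a signed bust to the document camera with a hand mirror

ROBOT

A 6-joint arm with a two-finger parallel gripper is mounted at the origin on the work surface. World frame = base frame: x ahead of the robot, y to its left, z up, the work surface at z = 0. Lengths are in m, angles in rad, forces in N, time in s.
With the tool pointing down it reaches from about 0.35 to 0.975 m from the base axis. Payload 4.9 kg.
Tool frame: the origin (TCP) lies at the very end of the fingers, on their centre line; the grasp point (between the pads) lies 19 mm behind it; z points along the fingers, x is the direction in which the jaws open and shut, and the axes are right-handed (so a half turn about z gives the same grasp; the last joint's range is limited). The gripper opens to 85 mm and grips with 20 to 120 N. Pads are 22 mm wide; open, the fingers measure 114 mm over their backs; the gripper's body (76 mm by 85 mm) begins 54 mm behind the grasp point. The pads swing forward as they close: fully open they stand 13 mm farther back than shut.
Start: joints at [1.213, 0.053, 1.613, -0, 1.476, -0.119], TCP at [0.148, 0.607, 0.231] pointing down, gripper open.
Joint ranges: [-3.01, 3.01], [-1.01, 2.22], [0.06, 2.58], [-1.02, 4.17], [0.09, 2.62], [-3.14, 3.14]. Speed limits (rad/s): [2.57, 2.57, 3.14, 3.14, 3.14, 3.14].

INTERFACE

Orientations are given as a rotation vector (axis times angle).
In Python, from station import ctrl gives the robot as it stands.
- The arm moves only by the shell command python3 -m handwheel 'ROWS' [OPENING] [FORCE]. ROWS is a JSON object of lists of equal length, an entry for each row: "offset": the shift along the world's x, y, z in units of 40 mm (1.0 is 40 mm), a list of three; "roll": the turn about the world's z in units of 6 degrees (1.0 is 6 degrees). A call has exactly 10 rows; each row is the pose to reach, as a shift and turn from the pose commanded when the call began; what a row does not reach only later rows make up. A row lasts 1/10 s, in which the tool goes at most 50 mm and 8.59 degrees, less where a joint would pass 70% of its speed; a pose out of reach is approached as far as the arm can. A call with a gripper value outside its range is refused whole. OPENING is the finger opening in mm, from 0 to 85.4, set as the call begins (- or left out, the last holds). The fingers move at their own pace and stop on an object; FORCE is the grip in N (left out, the last holds). Time passes only in rows, so rows that repeat a pose let the fingers close, or fill a call up. It gives the time, the measured TCP pose, the force and the opening at its end, in the units of the state.
- ctrl.get_obs(): the state, without advancing time (a new reading comes with each control period).
- ctrl.get_image(name): name is "scene" or "side" or "wrist"; returns a dict with "img" (400x640x3 uint8, red, green, blue), "fx", "fy", "cx", "cy" (pixels), "T" (4x4, takes a point from camera to world coordinates). Camera axes: x right, y down, z forward; pixel columns grow to the right and rows downward; lengths in m; the calibration is good to about 2 mm. A picture is of the moment at which its call begins. There is no depth.
- ctrl.finish_job(): hands the job in, once; it reports no verdict.
The state is a dict: "t": time; "q": joint angles; "dq": joint speeds; "effort": joint torques, N m; "tool_pos": TCP position; "tool_rot": TCP orientation; "contact_force": force on the tool from outside, world axes, zero at the start; "wrist_torque": the same for the moment, N m; "opening": finger opening in m.
Only numpy, scipy, OpenCV 4.12 (cv2) and the standard library are available. Lean on these libraries where they do the work, as an engineer would, in place of code of your own. Each camera call takes 0.05 s, during which the arm holds its last target.

TASK

The bust under the document camera has just been signed and its ink is wet, so leave it untouched: pick up the hand mirror and hold it in the air about 10 cm straight behind the round seal on the back of the bust's pedestal, level with the seal, angled so that the camera lens overhead sees the seal in the middle of the glass. Keep it steady there for a few seconds and finish still holding it at that angle - do not put it down - and leave the camera and everything else on the table as it stands.

Things in the scene. Friction and masses are not known exactly. Their poses are not given: they have to be found in the camera images.
- mirror: hand-held inspection mirror, loose, 0.15 kg, lying on its flat underside. Origin: under the grip's middle; x along the grip towards the glass, z up. Rubber grip 100 long (x -50 to 50, cap to -56) x 26 wide x 34 mm high; a thin steel stem at height 24-29 mm rigidly carries the rectangular glass, its middle 120 mm ahead of and 30 mm above the origin. Balance point about 20 mm ahead of the origin
- mirror_head: the mirror's glass in a thin black frame, 70 wide x 54 tall x 4 mm, rigid with mirror. Origin: middle of the reflecting face; z: straight out of that face; y: along its width (as mirror y); x: towards its lower edge. It looks ahead, away from the grip, and 10 degrees upward when the grip lies level (z = 0.985 x + 0.174 z of mirror)
- mirror_tail (a point): the lower rear end of the mirror's grip: 56 mm behind the origin of mirror, 5 mm above the underside
- bust: skull-faced resin bust on a dark wooden pedestal, loose, 137 mm tall with a tall dark cape collar, standing on the white riser under the document camera; pedestal 56 (x) x 64 (y) x 60 mm high. Origin: under the middle of the pedestal; z up, +x is straight out of its back (the face looks to -x, where a brass plate is)
- seal (a point): the middle of the round metal seal (22 mm across) on the back face of that pedestal, 28 mm behind the bust's axis and 40 mm above its underside; the seal faces along the bust's +x
- doccam: document camera, fixed. Base plate 240 x 220 x 12 mm with a round riser 116 mm across, top 72 mm above the table; origin: on the table under the riser's middle. A column about 420 mm tall stands on its -y side (155 to 190 mm out, its foot ends at y -215); its arm carries the camera head (64 mm across, 372 to 438 mm above the table) over the riser
- lens (a point): the lens of the document camera, looking straight down, above the middle of the riser and so within 5 mm straight above the bust's axis, 372 mm above the table (300 mm above the bust's underside)
- aim_near (a point): a point in the air, fixed to the bust, on the straight line from the seal to the lens, 22 per cent of the way. By the law of reflection, a glass 80 mm behind the seal and level with it shows the lens the seal in its middle when the line straight out of its middle passes through this point
- aim_mid (a point): the same for a glass 100 mm behind the seal: 26 per cent of the way from the seal to the lens
- aim_far (a point): the same for a glass 120 mm behind the seal: 29 per cent of the way from the seal to the lens
- marker_a: felt marker pen lying on its side, 132 x 16 x 16 mm, white barrel and black cap, origin under its middle; a bystander, about 11 cm beside the mirror's grip
- marker_b: felt marker pen lying on its side, 132 x 16 x 16 mm, white barrel and black cap, origin under its middle; a bystander, on the base plate of the document camera
- ink_tin: round flat ink tin, 58 mm across, 21 mm high, origin under its middle; a bystander about 12 cm beside the mirror's grip
- mug: white mug, 80 mm across, 92 mm high, origin under its middle; a bystander
- pen_pot: dark pot of pens, 76 mm across, 150 mm high, origin under its middle; a bystander
- skull: white ceramic skull paperweight, 65 x 60 mm, 72 mm high, origin under its middle; a bystander
- bust_spare: a second bust of the same shape, standing on the table away from the camera, not to be used; a bystander
Mind the look-alikes: they are no part of the job. Leave any pink or turquoise look-alike of the bust alone.

How it is judged:
By the outcome, as a careful person would: the job done as asked, in the order asked, and still so for the second after the job is handed in, while the arm keeps its last pose, push and grip.
It also fails if it takes over 42 s, if anything falls off the work surface, if the arm or the gripper's body presses on something with over 40 N, if the wrist force passes 120 N, or if a joint passes its speed limit or range.

## Working session

There is one attempt and no reset: what is moved stays moved. The work goes in short steps, Python scripts to look and compute and a shell command to move; the robot and the scene stay as the last step left them, time stands still between calls to the robot, and variables do not carry over. Pictures are saved under pics/ and viewed, and the job is handed in when it is done.

```bash
ls; mkdir -p pics; python3 - <<'E'
from station import ctrl
import cv2
o=ctrl.get_obs(); print({k:(v if k in('t','opening') else [round(float(x),4) for x in v]) for k,v in o.items()})
for n in("scene","side","wrist"):
    d=ctrl.get_image(n); cv2.imwrite(f"pics/{n}0.png",d["img"][:,:,::-1]); print(n,d["fx"],d["cx"],d["cy"],d["T"].round(3).tolist())
E
```

```text
pics
{'t': 0.0, 'q': [1.213, 0.0534, 1.6143, -0.0, 1.476, -0.119], 'dq': [0.0012, -0.0001, 0.0024, 0.0018, 0.0003, 0.0005], 'effort': [0.0019, -39.3688, -37.0174, -0.0, 0.0071, 0.0], 'tool_pos': [0.1476, 0.6067, 0.2301], 'tool_rot': [2.4694, 1.9403, -0.0027], 'contact_force': [0.6307, 0.3596, 0.5347], 'wrist_torque': [-0.044, 0.0378, -0.0159], 'opening': 0.08545622050698888}
scene 460.38128581171776 322.6016611758108 199.81550210782723 [[-0.738, 0.423, -0.525, 1.229], [0.674, 0.46, -0.578, 0.771], [-0.004, -0.781, -0.625, 1.045], [0.0, 0.0, 0.0, 1.0]]
side 477.8771681854466 319.1056527972823 196.56368046628882 [[0.946, -0.216, 0.24, 0.152], [-0.323, -0.62, 0.715, -1.136], [-0.006, -0.754, -0.657, 1.293], [0.0, 0.0, 0.0, 1.0]]
wrist 336.75980941488626 319.1367050810578 198.94418808961743 [[0.236, 0.938, 0.254, 0.085], [0.972, -0.227, -0.065, 0.623], [-0.003, 0.262, -0.965, 0.372], [0.0, 0.0, 0.0, 1.0]]
```

View pics/scene0.png

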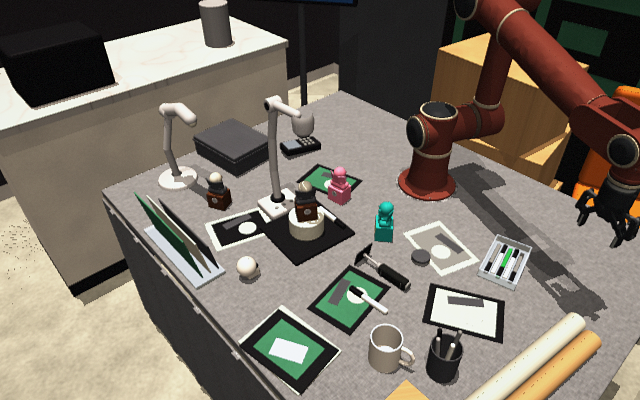

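View pics/side0.png

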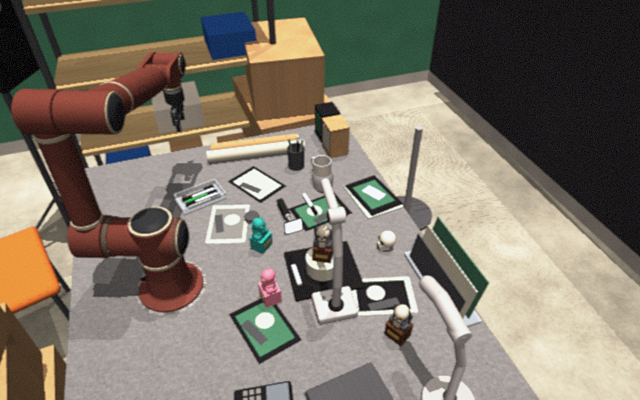

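View pics/wrist0.png

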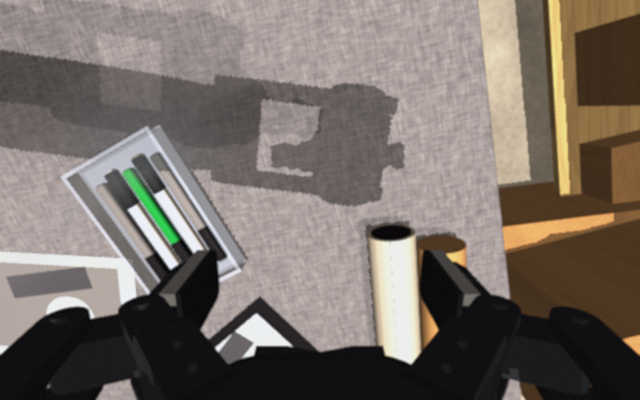

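```bash
python3 - <<'E'
import cv2
a=cv2.imread("pics/scene0.png")[150:310,250:450]; cv2.imwrite("pics/sc_crop.png",cv2.resize(a,None,fx=4,fy=3.75,interpolation=cv2.INTER_CUBIC))
a=cv2.imread("pics/side0.png")[180:300,230:390]; cv2.imwrite("pics/sd_crop.png",cv2.resize(a,None,fx=5,fy=5,interpolation=cv2.INTER_CUBIC))
E
```

```text
(no output)
```

View pics/sc_crop.png

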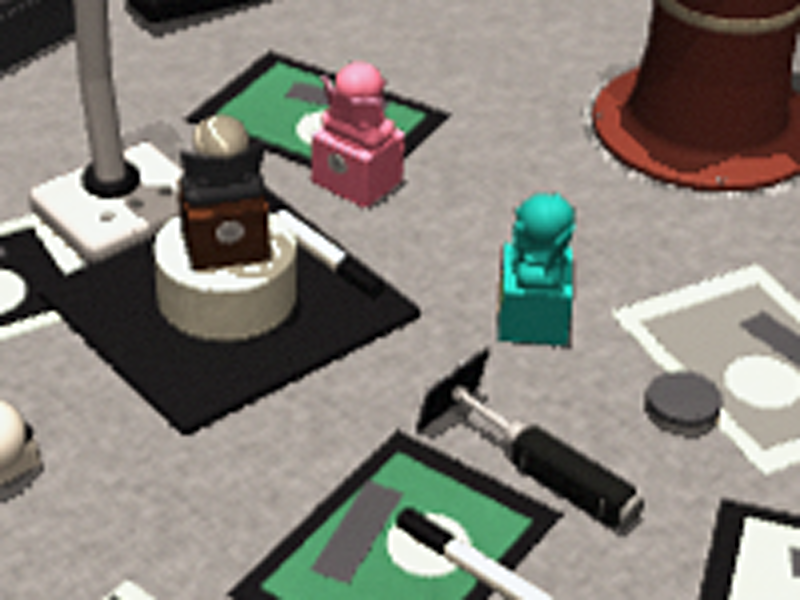

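View pics/sd_crop.png

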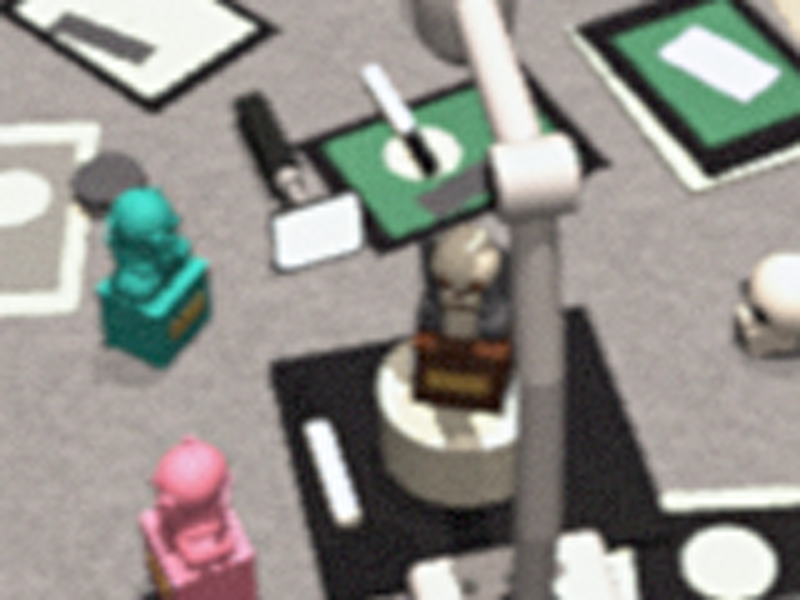

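```bash
cat > h.py <<'E'
import numpy as np,cv2,json,os
from station import ctrl
def grab(n,save=None):
    d=ctrl.get_image(n)
    if save: cv2.imwrite(f"pics/{save}.png",d["img"][:,:,::-1])
    return d
def ray(d,u,v):
    T=np.array(d["T"]); r=T[:3,:3]@np.array([(u-d["cx"])/d["fx"],(v-d["cy"])/d["fy"],1]); return T[:3,3],r/np.linalg.norm(r)
def onz(d,u,v,z):
    o,r=ray(d,u,v); return o+r*(z-o[2])/r[2]
def tri(d1,p1,d2,p2):
    o1,r1=ray(d1,*p1);o2,r2=ray(d2,*p2)
    s=np.linalg.lstsq(np.c_[r1,-r2],o2-o1,rcond=None)[0]
    a,b=o1+s[0]*r1,o2+s[1]*r2; return (a+b)/2,np.linalg.norm(a-b)
def proj(d,P):
    T=np.array(d["T"]); c=T[:3,:3].T@(np.array(P)-T[:3,3]); return np.array([c[0]/c[2]*d["fx"]+d["cx"],c[1]/c[2]*d["fy"]+d["cy"]])
E
python3 - <<'E'
from h import *
np.set_printoptions(precision=4,suppress=True)
S=grab("scene");D=grab("side")
sc=lambda x,y:((x+.5)/4-.5+250,(y+.5)/3.75-.5+150)
sd=lambda x,y:((x+.5)/5-.5+230,(y+.5)/5-.5+180)
print("back corners",onz(S,*sc(193,268),.072),onz(S,*sc(271,262),.072))
print("front corners",onz(D,*sd(415,400),.072),onz(D,*sd(502,410),.072))
# riser top ellipse extremes (scene): left 155,right 299 ; 
print("riser L/R",onz(S,*sc(155,250),.072),onz(S,*sc(299,255),.072))
print("seal@z.112",onz(S,*sc(230,232),.112))
print("glass",tri(S,sc(455,388),D,sd(318,233)))
for z in(.017,): print("grip side tail/front",onz(D,*sd(248,97),.03),onz(D,*sd(290,165),.03))
print("grip scene tail,front top",onz(S,*sc(628,500),.03),onz(S,*sc(515,440),.03))
print("base corners",[onz(S,*sc(*p),.012) for p in((188,432),(418,312))],[onz(D,*sd(*p),.012) for p in((275,362),(583,310))])
# grip mask
for n,d,box in(("scene",S,(372,258,415,285)),("side",D,(275,196,292,218))):
    im=cv2.cvtColor(d["img"],cv2.COLOR_RGB2GRAY); x0,y0,x1,y1=box
    m=(im[y0:y1,x0:x1]<50).astype(np.uint8)
    k,l,st,c=cv2.connectedComponentsWithStats(m); i=1+st[1:,4].argmax()
    r=cv2.minAreaRect(np.argwhere(l==i)[:,::-1].astype(np.float32)); print(n,r,st[i],c[i]+[x0,y0], cv2.boxPoints(r)+[x0,y0])
E
```

```text
back corners [ 0.5439 -0.1016  0.072 ] [ 0.4928 -0.0652  0.072 ]
front corners [ 0.4719 -0.1068  0.072 ] [ 0.5244 -0.1345  0.072 ]
riser L/R [ 0.5514 -0.1405  0.072 ] [ 0.4701 -0.0567  0.072 ]
seal@z.112 [ 0.5213 -0.081   0.112 ]
glass (array([0.4643, 0.1113, 0.0304]), np.float64(0.004223724762940114))
grip side tail/front [0.457  0.2769 0.03  ] [0.4667 0.1891 0.03  ]
grip scene tail,front top [0.4573 0.2788 0.03  ] [0.4708 0.1819 0.03  ]
base corners [array([ 0.6343, -0.0032,  0.012 ]), array([0.4029, 0.0148, 0.012 ])] [array([0.4036, 0.0112, 0.012 ]), array([ 0.6319, -0.0136,  0.012 ])]
scene ((19.846153259277344, 18.23076820373535), (32.172611236572266, 11.648703575134277), 33.6900634765625) [  6   6  31  21 333] [391.4354 275.4054] [[375.2308 272.1538]
 [381.6923 262.4615]
 [408.4615 280.3077]
 [402.     290.    ]]
side ((7.8092780113220215, 11.695877075195312), (17.971628189086914, 6.599750518798828), 66.03751373291016) [ 3  4 11 18 90] [282.1889 207.3   ] [[276.1443 200.8247]
 [282.1753 198.1443]
 [289.4742 214.567 ]
 [283.4433 217.2474]]
```

Candidates (scene pixels): the bust could be the one on the riser (306,200), the spare (217,190), the pink (340,185) or the turquoise (384,220). I choose the riser one: dark wood, with the round seal facing the camera. The mirror (385,268) could only be confused with the markers (370,298) and (330,215), and the crop shows grip, stem and glass. Now moving towards the mirror.

```bash
python3 -m handwheel '{"offset":[[0.5,-0.7,0],[1.1,-1.5,0],[1.8,-2.4,0],[2.5,-3.3,0],[3.2,-4.2,0],[3.9,-5.2,0],[4.6,-6.2,0],[5.3,-7.1,0],[6.0,-8.0,0],[6.6,-8.9,0]],"roll":[-0.8,-2,-3.2,-4.4,-5.6,-6.8,-8,-9.2,-10.4,-11.4]}'
python3 - <<'E'
from h import *
d=grab("wrist","w1"); o=ctrl.get_obs(); print(o['t'],o['q'],proj(d,o['tool_pos']),d["T"].round(3).tolist()); grab("scene","s1")
E
```

```text
t: 1.25
tool_pos: [0.4128, 0.2495, 0.2315]
tool_rot: [-3.134, -0.209, -0.001]
contact_force: [0.6, 0.8, -0.5]
opening: 0.0857
1.3 [ 0.38118766 -0.29958651  1.93434193 -0.00489106  1.505707    0.25628064] [320.89430061 267.3099943 ] [[0.991, 0.129, 0.036, 0.405], [0.134, -0.956, -0.26, 0.316], [0.001, 0.263, -0.965, 0.373], [0.0, 0.0, 0.0, 1.0]]
```

View pics/w1.png

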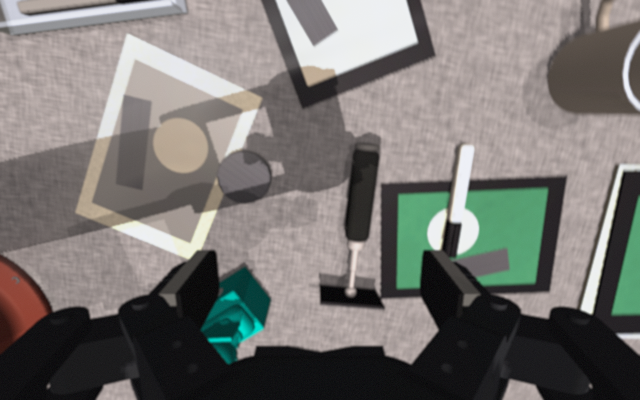

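View pics/s1.png

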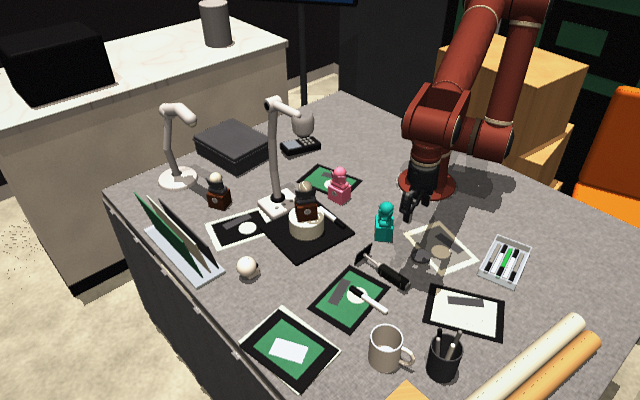

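```bash
python3 - <<'E'
from h import *
np.set_printoptions(precision=4,suppress=True)
d=grab("wrist")
g=d["img"].max(2)
x0,y0,x1,y1=335,135,395,245
m=(g[y0:y1,x0:x1]<58).astype(np.uint8); k,l,st,c=cv2.connectedComponentsWithStats(m); i=1+st[1:,4].argmax()
r=cv2.minAreaRect(np.argwhere(l==i)[:,::-1].astype(np.float32)); b=cv2.boxPoints(r)+[x0,y0]; print(r,st[i]); print(b)
for p in b: print(onz(d,*p,.034),onz(d,*p,.02))
print("tail/front axis",onz(d,368,140,.02),onz(d,356,241,.034), "stem front",onz(d,350,292,.0265))
print("head bottom-left/right top?",onz(d,321,287,.0565),onz(d,381,305,.0565))
print("turq base corners",onz(d,270,303,.0),"top",onz(d,243,266,.06))
a=d["img"][130:320,300:400,::-1]; cv2.imwrite("pics/w1c.png",cv2.resize(a,None,fx=3,fy=3,interpolation=cv2.INTER_CUBIC))
E
```

```text
((23.859088897705078, 56.52864074707031), (26.30230712890625, 91.14875793457031), 7.800187587738037) [   9   10   34   93 2232]
[[339.6443 234.8965]
 [352.0149 144.5911]
 [378.0739 148.1608]
 [365.7033 238.4662]]
[0.4462 0.1852 0.034 ] [0.4478 0.1799 0.02  ]
[0.4443 0.2822 0.034 ] [0.4459 0.2809 0.02  ]
[0.4708 0.2821 0.034 ] [0.4734 0.2808 0.02  ]
[0.4747 0.1848 0.034 ] [0.4775 0.1795 0.02  ]
tail/front axis [0.4616 0.2877 0.02  ] [0.4648 0.1806 0.034 ] stem front [0.4693 0.1143 0.0265]
head bottom-left/right top? [0.4327 0.1335 0.0565] [0.499  0.1206 0.0565]
turq base corners [0.377  0.0707 0.    ] top [0.3505 0.1488 0.06  ]
```

View pics/w1c.png

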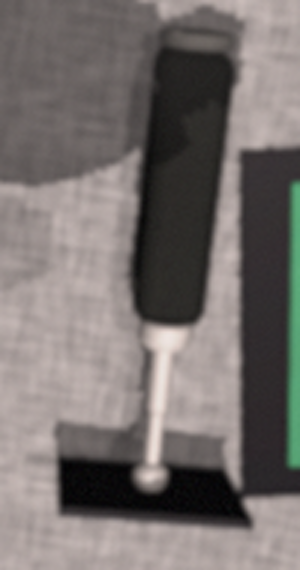

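```bash
python3 -m handwheel '{"offset":[[0.4,-0.5,0],[0.9,-1.1,-0.3],[1.28,-1.57,-0.9],[1.28,-1.57,-1.6],[1.28,-1.57,-2.3],[1.28,-1.57,-3.0],[1.28,-1.57,-3.6],[1.28,-1.57,-4.0],[1.28,-1.57,-4.0],[1.28,-1.57,-4.0]],"roll":[-0.3,-0.6,-0.8,-0.8,-0.8,-0.8,-0.8,-0.8,-0.8,-0.8]}' 52 20
python3 - <<'E'
from h import *
d=grab("wrist","w2"); s=grab("scene","s2"); cv2.imwrite("pics/s2c.png",cv2.resize(s["img"][150:310,330:450,::-1],None,fx=4,fy=3.5))
E
```

```text
t: 2.4
tool_pos: [0.4627, 0.1894, 0.0715]
tool_rot: [-3.14, -0.088, 0.001]
contact_force: [0.2, -0.3, 0.4]
opening: 0.0519
```

View pics/w2.png

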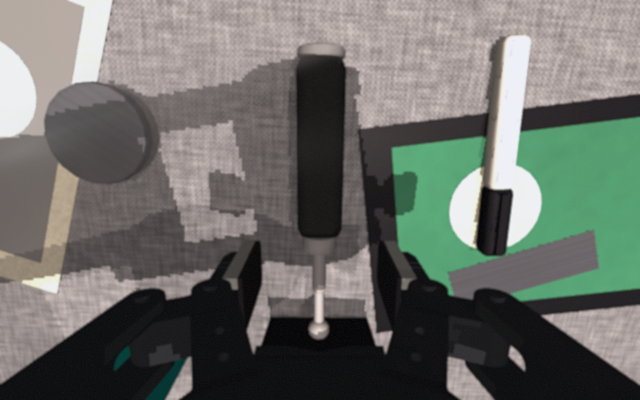

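View pics/s2c.png

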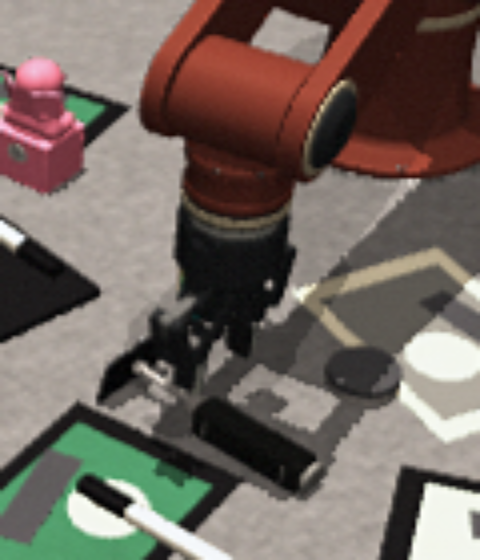

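```bash
python3 -m handwheel '{"offset":[[0,0,-0.5],[0,0,-1.0],[0,0,-1.4],[0,0,-1.62],[0,0,-1.62],[0,0,-1.62],[0,0,-1.62],[0,0,-1.62],[0,0,-1.62],[0,0,-1.62]],"roll":[0,0,0,0,0,0,0,0,0,0]}' && python3 -m handwheel '{"offset":[[0,0,0],[0,0,0],[0,0,0],[0,0,0],[0,0,0],[0,0,0.1],[0,0,0.3],[0,0,0.5],[0,0,0.7],[0,0,0.75]],"roll":[0,0,0,0,0,0,0,0,0,0]}' 20 20
python3 - <<'E'
from h import *
d=grab("wrist","w3"); s=grab("scene","s3"); cv2.imwrite("pics/s3c.png",cv2.resize(s["img"][190:310,330:450,::-1],None,fx=5,fy=5))
E
```

```text
t: 3.5
tool_pos: [0.4632, 0.1885, 0.0068]
tool_rot: [-3.14, -0.086, -0.001]
contact_force: [0.1, 1.0, -0.1]
opening: 0.0523
t: 4.5
tool_pos: [0.4641, 0.1887, 0.0382]
tool_rot: [-3.14, -0.085, -0.004]
contact_force: [-0.6, 0.7, -1.9]
opening: 0.0254
```

View pics/w3.png

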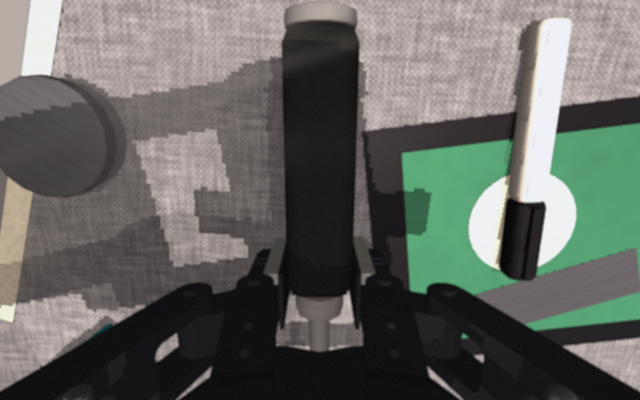

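View pics/s3c.png

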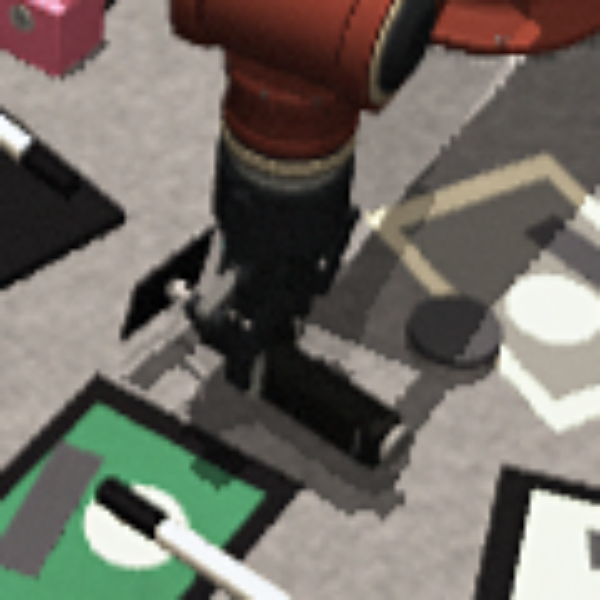

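```bash
python3 - <<'E'
from h import *
np.set_printoptions(precision=4,suppress=True)
W=grab("wrist");S=grab("scene");D=grab("side","d3")
cv2.imwrite("pics/d3c.png",cv2.resize(D["img"][180:250,250:330,::-1],None,fx=8,fy=8,interpolation=cv2.INTER_CUBIC))
print(tri(W,(321,14),S,(409,277)))
o=ctrl.get_obs();print(o['tool_pos'],o['contact_force'],o['wrist_torque'],o['opening'])
E
```

```text
(array([0.4598, 0.284 , 0.0614]), np.float64(0.0014881548783071414))
[0.4627 0.1884 0.0362] [ 0.1952  0.5156 -2.3079] [-0.0182 -0.0001  0.0142] 0.02566221463949363
```

View pics/d3c.png

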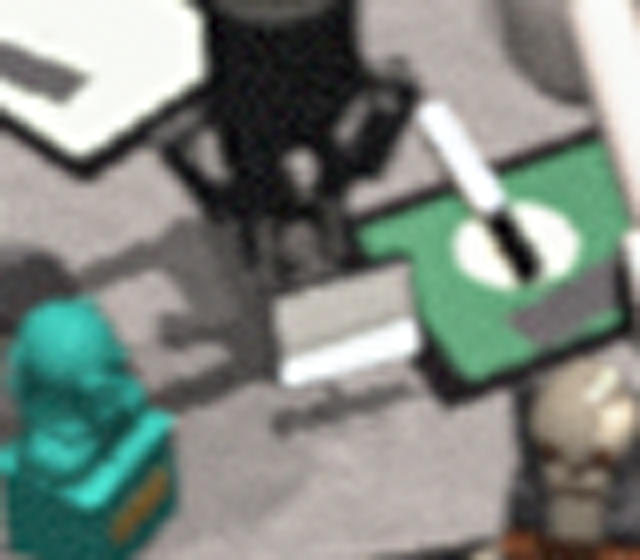

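```bash
python3 -m handwheel '{"offset":[[0,0,0.05],[0,0,0.05],[0,0,0.05],[0,0,0.05],[0,0,0.05],[0,0,0.05],[0,0,0.05],[0,0,0.05],[0,0,0.05],[0,0,0.05]],"roll":[0,0,0,0,0,0,0,0,0,0]}' 25.8 20
python3 - <<'E'
from h import *
d=grab("wrist","w4"); o=ctrl.get_obs();print(o['tool_pos'],o['contact_force'],o['wrist_torque'],o['opening'])
E
```

```text
t: 5.75
tool_pos: [0.463, 0.1884, 0.0385]
tool_rot: [-3.14, -0.085, -0.0]
contact_force: [0.4, -0.1, -1.5]
opening: 0.0257
[0.46302287 0.18844376 0.03850963] [ 0.11094372 -0.34222979 -1.11120307] [-0.06361838 -0.01481512  0.03559116] 0.025872373348587867
```

View pics/w4.png

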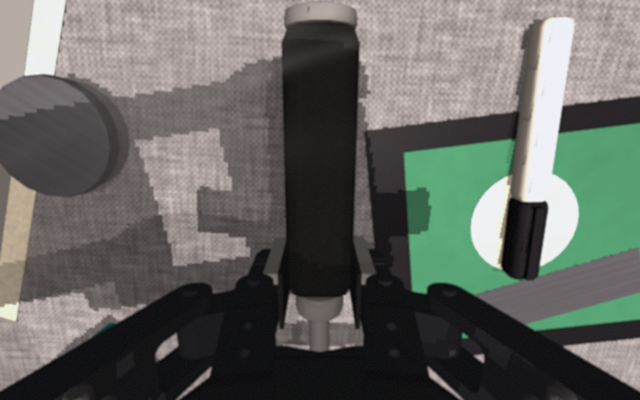

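Still level. Loosen slightly more.

```bash
python3 -m handwheel '{"offset":[[0,0,0],[0,0,0],[0,0,0],[0,0,0],[0,0,0],[0,0,0],[0,0,0],[0,0,0],[0,0,0],[0,0,0]],"roll":[0,0,0,0,0,0,0,0,0,0]}' 26.1 20
python3 - <<'E'
from h import *
d=grab("wrist","w5"); o=ctrl.get_obs();print(o['tool_pos'],o['contact_force'],o['wrist_torque'],o['opening'])
E
```

```text
t: 6.8
tool_pos: [0.463, 0.1885, 0.0385]
tool_rot: [3.14, 0.085, -0.0]
contact_force: [-0.0, -0.4, 0.2]
opening: 0.0262
[0.46300925 0.18844884 0.03848502] [ 0.3452627  -0.18545215  0.61678971] [-0.00728394  0.04412107  0.06065371] 0.026073690635373507
```

View pics/w5.png

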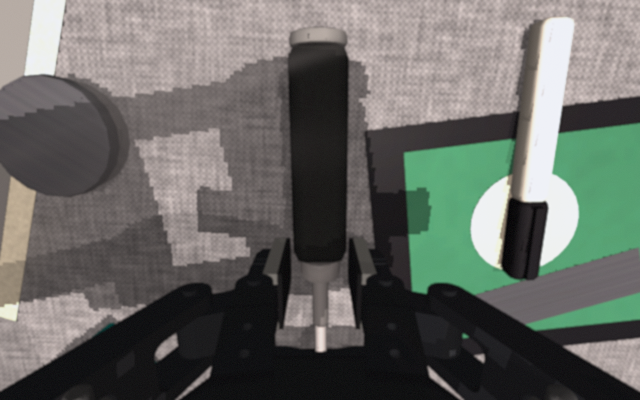

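```bash
python3 - <<'E'
from h import *
np.set_printoptions(precision=4,suppress=True)
W=grab("wrist")
print("front",onz(W,318.5,262,.034),"tail",onz(W,319,40,.03),"L/R front",onz(W,293,255,.034),onz(W,345,255,.034),"tail L/R",onz(W,291,60,.034),onz(W,347,60,.034))
E
```

```text
front [0.4644 0.1843 0.034 ] tail [0.4593 0.2815 0.03  ] L/R front [0.4522 0.1873 0.034 ] [0.4767 0.1886 0.034 ] tail L/R [0.4484 0.2728 0.034 ] [0.471 0.274 0.034]
```

```bash
python3 -m handwheel '{"offset":[[0,-0.08,0],[0,-0.08,0],[0,-0.08,0],[0,-0.08,-0.2],[0,-0.08,-0.4],[0,-0.08,-0.6],[0,-0.08,-0.8],[0,-0.08,-0.8],[0,-0.08,-0.8],[0,-0.08,-0.8]],"roll":[0,0,0,0,0,0,0,0,0,0]}' 38 20 && python3 -m handwheel '{"offset":[[0,0,0],[0,0,0],[0,0,0],[0,0,0.1],[0,0,0.2],[0,0,0.3],[0,0,0.4],[0,0,0.55],[0,0,0.7],[0,0,0.8]],"roll":[0,0,0,0,0,0,0,0,0,0]}' 25.85 20
python3 - <<'E'
from h import *
d=grab("wrist","w6"); o=ctrl.get_obs();print(o['tool_pos'],o['contact_force'],o['wrist_torque'],o['opening'])
E
```

```text
t: 7.9
tool_pos: [0.4633, 0.1853, 0.0068]
tool_rot: [-3.14, -0.085, -0.001]
contact_force: [-0.1, 0.2, -0.4]
opening: 0.038
t: 8.9
tool_pos: [0.4634, 0.1853, 0.0394]
tool_rot: [-3.14, -0.085, -0.002]
contact_force: [-0.9, -0.2, -0.5]
opening: 0.0256
[0.46383643 0.18545435 0.039933  ] [-0.05521011  0.67472815 -1.0254051 ] [-0.0725941  -0.03857581 -0.02190126] 0.02593028299430523
```

View pics/w6.png

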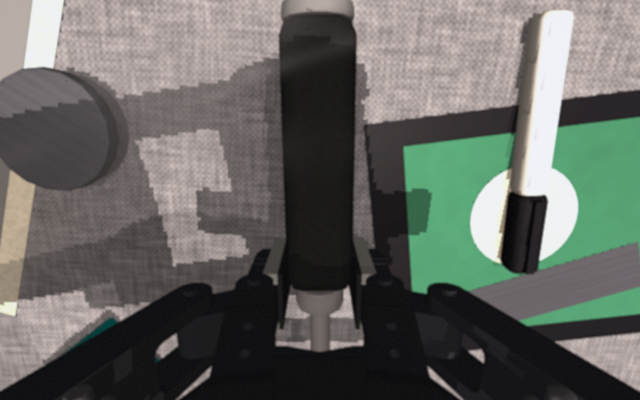

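```bash
python3 -m handwheel '{"offset":[[0,0,0],[0,0,0],[0,0,0],[0,0,0],[0,0,0],[0,0,0],[0,0,0],[0,0,0],[0,0,0],[0,0,0]],"roll":[0,0,0,0,0,0,0,0,0,0]}' 25.95 20
python3 - <<'E'
from h import *
d=grab("wrist","w7"); o=ctrl.get_obs();print(o['tool_pos'],o['contact_force'],o['wrist_torque'],o['opening'])
E
```

```text
t: 9.95
tool_pos: [0.463, 0.1852, 0.0385]
tool_rot: [-3.14, -0.086, -0.0]
contact_force: [0.3, 0.5, -1.7]
opening: 0.0258
[0.46303127 0.18523893 0.03852189] [-2.30679843e-04 -5.07755870e-02 -1.01401713e+00] [-0.04045095 -0.04404117  0.08824033] 0.026194730547943298
```

View pics/w7.png

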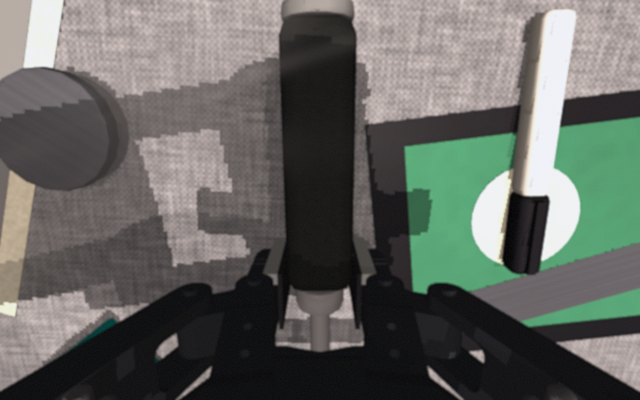

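```bash
python3 -m handwheel '{"offset":[[0,0,0],[0,0,0],[0,0,0],[0,0,0],[0,0,0],[0,0,0],[0,0,0],[0,0,0],[0,0,0],[0,0,0]],"roll":[0,0,0,0,0,0,0,0,0,0]}' 26.01 20
python3 - <<'E'
from h import *
d=grab("wrist","w8"); o=ctrl.get_obs();print(o['tool_pos'],o['contact_force'],o['wrist_torque'],o['opening'])
E
```

```text
t: 11.0
tool_pos: [0.4631, 0.1852, 0.0385]
tool_rot: [-3.14, -0.086, -0.0]
contact_force: [-0.7, 0.5, 0.3]
opening: 0.026
[0.46302262 0.18525759 0.03851325] [ 0.47159185 -0.26340179 -0.40176389] [ 0.00076751  0.00298798 -0.04560893] 0.026032163710158405
```

View pics/w8.png

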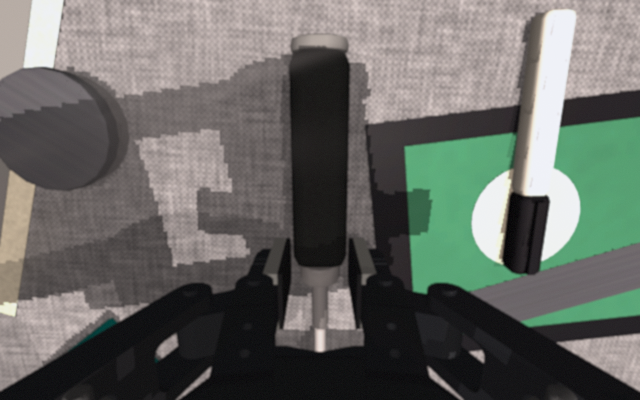

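```bash
python3 -m handwheel '{"offset":[[0,-0.05,0],[0,-0.05,0],[0,-0.05,0],[0,-0.05,-0.2],[0,-0.05,-0.41],[0,-0.05,-0.41],[0,-0.05,-0.41],[0,-0.05,-0.41],[0,-0.05,-0.41],[0,-0.05,-0.41]],"roll":[0,0,0,0,0,0,0,0,0,0]}' 36 20 && python3 -m handwheel '{"offset":[[0,0,0],[0,0,0],[0,0,0],[0,0,0.1],[0,0,0.2],[0,0,0.3],[0,0,0.45],[0,0,0.6],[0,0,0.75],[0,0,0.85]],"roll":[0,0,0,0,0,0,0,0,0,0]}' 25.95 20
python3 - <<'E'
from h import *
d=grab("wrist","w9"); s=grab("scene","s9"); cv2.imwrite("pics/s9c.png",cv2.resize(s["img"][190:310,330:450,::-1],None,fx=5,fy=5)); o=ctrl.get_obs();print(o['tool_pos'],o['contact_force'],o['wrist_torque'],o['opening'])
E
```

```text
t: 12.05
tool_pos: [0.4633, 0.1833, 0.0224]
tool_rot: [-3.14, -0.085, -0.001]
contact_force: [-1.1, -0.3, -0.1]
opening: 0.0362
t: 13.05
tool_pos: [0.4634, 0.1833, 0.057]
tool_rot: [-3.14, -0.086, -0.002]
contact_force: [-0.9, 0.2, -0.3]
opening: 0.0259
[0.46366102 0.18332269 0.0571073 ] [-0.5155912  -0.5866164  -0.55847346] [-0.05406112 -0.05071046 -0.03067795] 0.025927597192693674
```

View pics/w9.png

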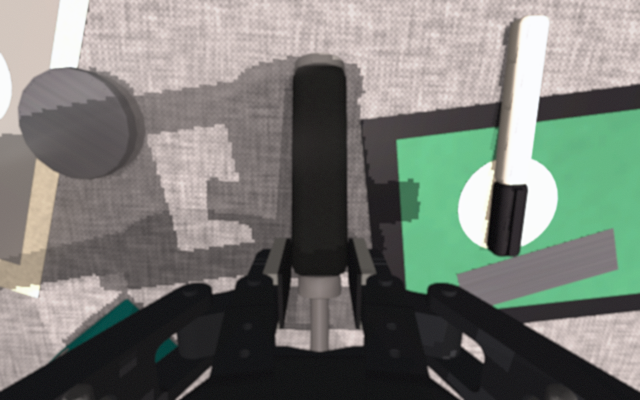

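View pics/s9c.png

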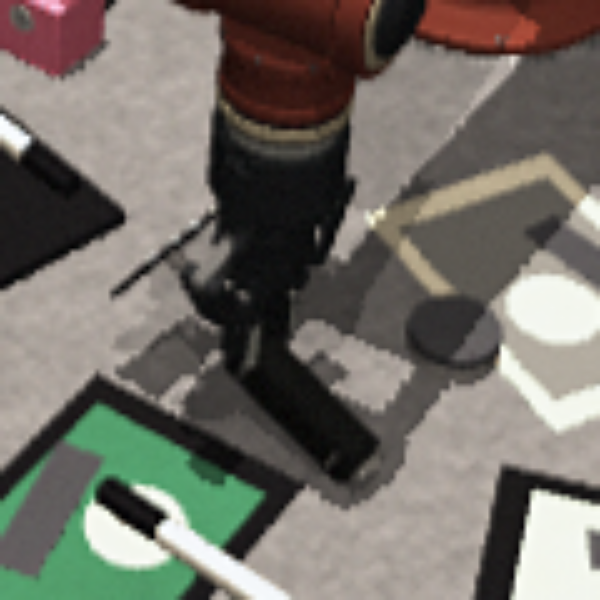

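The mirror pivoted nose-up with its tail on the table. Clamp it firmly at this tilt.

```bash
python3 -m handwheel '{"offset":[[0,0,0],[0,0,0],[0,0,0],[0,0,0],[0,0,0.2],[0,0,0.6],[0,0,1.2],[0,0,1.8],[0,0,2],[0,0,2]],"roll":[0,0,0,0,0,0,0,0,0,0]}' 15 100
python3 - <<'E'
from h import *
np.set_printoptions(precision=4,suppress=True)
d=grab("wrist","w10"); s=grab("scene","s10"); cv2.imwrite("pics/s10c.png",cv2.resize(s["img"][160:280,330:450,::-1],None,fx=5,fy=5,interpolation=cv2.INTER_CUBIC)); o=ctrl.get_obs();print(o['tool_pos'],o['contact_force'],o['wrist_torque'],o['opening'],o['q'])
e=grab("side","d10");cv2.imwrite("pics/d10c.png",cv2.resize(e["img"][160:240,250:350,::-1],None,fx=8,fy=7,interpolation=cv2.INTER_CUBIC))
E
```

```text
t: 14.15
tool_pos: [0.4636, 0.1836, 0.1373]
tool_rot: [-3.14, -0.086, -0.003]
contact_force: [0.7, -0.3, -2.2]
opening: 0.0221
[0.4622 0.1832 0.1349] [ 0.1699 -0.8359 -1.6014] [ 0.0265 -0.0306  0.0341] 0.022242128373294354 [ 0.2274 -0.1774  1.9977  0.0002  1.3233  0.1728]
```

View pics/w10.png

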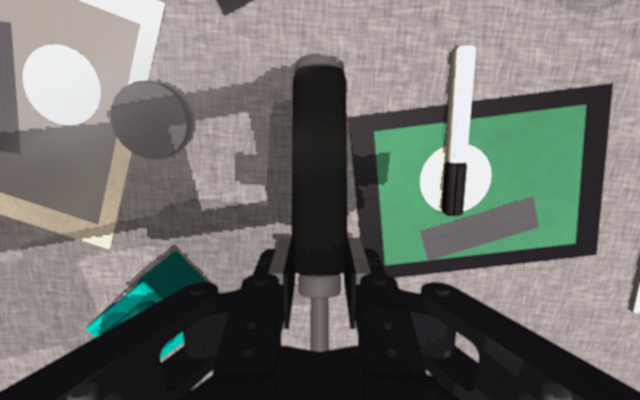

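View pics/s10c.png

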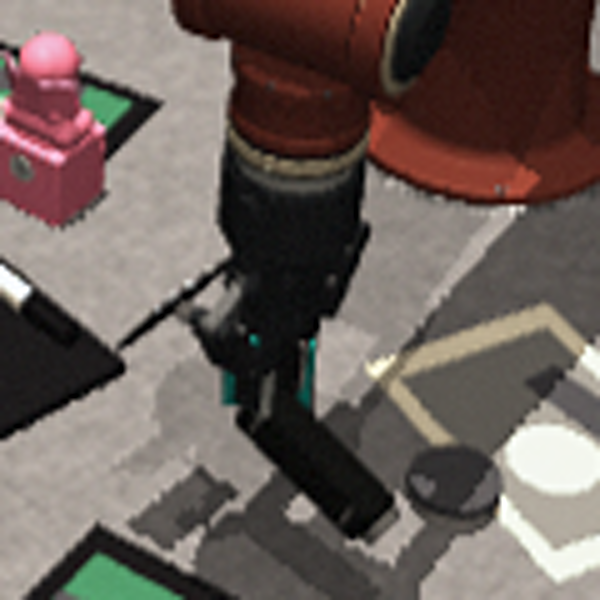

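View pics/d10c.png

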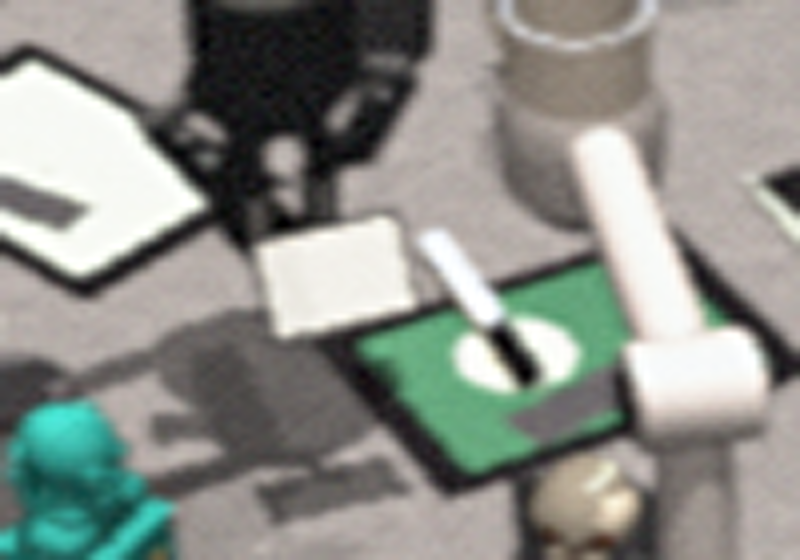

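```bash
python3 - <<'E'
from h import *
np.set_printoptions(precision=4,suppress=True)
W=grab("wrist");S=grab("scene");D=grab("side")
sc=lambda x,y:((x+.5)/5-.5+330,(y+.5)/5-.5+160)
sd=lambda x,y:((x+.5)/8-.5+250,(y+.5)/7-.5+160)
g,e=tri(S,sc(175,305),D,sd(334,275)); print("glass",g,e)
t,e2=tri(W,(319,62),S,sc(383,522)); print("cap",t,e2)
v=g-t; print("line elev",np.degrees(np.arctan2(v[2],np.hypot(v[0],v[1]))),np.linalg.norm(v),"heading",np.degrees(np.arctan2(v[1],v[0])))
_,r1=ray(S,*sc(118,348));_,r2=ray(S,*sc(232,262)); n=np.cross(r1,r2);n/=np.linalg.norm(n)
n*=np.sign(-n[1]); print("edge-on normal",n,np.degrees(np.arcsin(n[2])),np.degrees(np.arctan2(n[1],n[0])))
obj=np.float32([[-.035,.027,0],[.035,.027,0],[.035,-.027,0],[-.035,-.027,0]])
img=np.float32([sd(*p) for p in((258,245),(388,215),(415,303),(275,338))])
K=np.array([[D["fx"],0,D["cx"]],[0,D["fy"],D["cy"]],[0,0,1]])
ok,rv,tv,err=cv2.solvePnPGeneric(obj,img,K,None,flags=cv2.SOLVEPNP_IPPE)
for r,t_,er in zip(rv,tv,err):
    T=np.array(D["T"]);n=T[:3,:3]@cv2.Rodrigues(r)[0][:,2]; n*=np.sign(-n[1]); print("pnp",n,np.degrees(np.arcsin(n[2])),np.degrees(np.arctan2(n[1],n[0])),T[:3,:3]@t_.ravel()+T[:3,3],er)
E
```

```text
glass [0.4657 0.1114 0.1655] 0.0011314180331739028
cap [0.459  0.2697 0.1027] 0.0021057415036347124
line elev 21.609766140723192 0.17046332063934516 heading -87.56440804661187
edge-on normal [ 0.0586 -0.8222  0.5661] 34.481836817128865 -85.92036407869033
pnp [-0.3701 -0.4775  0.7969] 52.83453887835776 -127.77578566659439 [0.496  0.2346 0.0545] [0.2361]
pnp [ 0.0247 -0.8962  0.443 ] 26.297891802975084 -88.41985807406428 [0.4962 0.2339 0.0549] [0.2739]
```

```bash
python3 - <<'E'
from h import *
S=cv2.imread("pics/s10.png");D=cv2.imread("pics/d10.png")
a=cv2.resize(S[175:240,280:335],None,fx=9,fy=9,interpolation=cv2.INTER_CUBIC); cv2.imwrite("pics/bs.png",a)
a=cv2.resize(D[215:285,290:350],None,fx=8,fy=8,interpolation=cv2.INTER_CUBIC); cv2.imwrite("pics/bd.png",a)
E
```

```text
(no output)
```

View pics/bs.png

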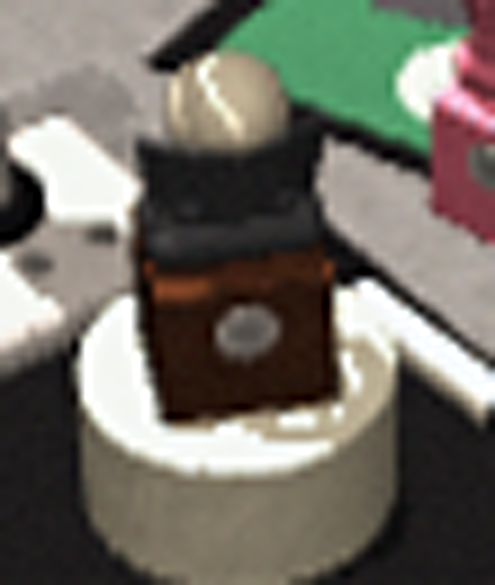

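View pics/bd.png

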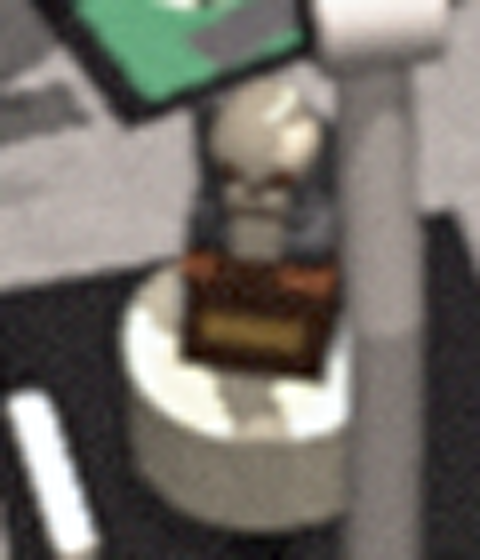

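```bash
python3 - <<'E'
from h import *
np.set_printoptions(precision=4,suppress=True)
S=grab("scene");D=grab("side")
sc=lambda x,y:((x+.5)/9-.5+280,(y+.5)/9-.5+175)
sd=lambda x,y:((x+.5)/8-.5+290,(y+.5)/8-.5+215)
bl,br=onz(S,*sc(165,421),.072),onz(S,*sc(340,400),.072); fr,fl=onz(D,*sd(183,357),.072),onz(D,*sd(324,380),.072)
hd=lambda v:np.degrees(np.arctan2(v[1],v[0]))
print("back",bl,br,np.linalg.norm(bl-br),hd(br-bl)-90); print("front",fl,fr,np.linalg.norm(fl-fr),hd(fr-fl)-90)
# back side lines: front->back
print("sides",hd(bl-fl),np.linalg.norm(bl-fl),hd(br-fr),np.linalg.norm(br-fr),"ctr",(bl+br+fl+fr)/4, "mid b-f",hd(bl+br-fl-fr))
bt,bu=onz(S,*sc(332,264),.132),onz(S,*sc(152,289),.132);print("top back",bu,bt,np.linalg.norm(bt-bu),hd(bt-bu)-90)
print("seal",onz(S,*sc(247,331),.112))
E=[]
for x,y in((78,372),(398,365)): print("riser",onz(S,*sc(x,y),.072))
# riser top lower rim in scene; fit circle
P=np.array([onz(S,*sc(x,y),.072)[:2] for x,y in((78,365),(100,418),(150,458),(210,474),(270,466),(330,445),(380,405),(398,355))]+[onz(D,*sd(x,y),.072)[:2] for x,y in((122,330),(135,370),(160,402),(200,425),(250,437),(300,433))])
A=np.c_[2*P,np.ones(len(P))]; c=np.linalg.lstsq(A,(P**2).sum(1),rcond=None)[0]; print("riser c",c[:2],np.sqrt(c[2]+c[:2]@c[:2]))
E
```

```text
back [ 0.5446 -0.1007  0.072 ] [ 0.4913 -0.0671  0.072 ] 0.06300307851821493 57.72992246650733
front [ 0.5239 -0.1365  0.072 ] [ 0.4719 -0.1049  0.072 ] 0.0607811523261082 58.73139395435291
sides 59.94433897770593 0.04127671934449989 62.89736465875043 0.042480886503507787 ctr [ 0.5079 -0.1023  0.072 ] mid b-f 61.44208406163591
top back [ 0.5457 -0.103   0.132 ] [ 0.4907 -0.071   0.132 ] 0.06358898825829361 59.78199411796376
seal [ 0.5211 -0.0819  0.112 ]
riser [ 0.5505 -0.1424  0.072 ]
riser [ 0.4631 -0.0672  0.072 ]
riser c [ 0.5065 -0.105 ] 0.05602723825035752
```

```bash
python3 - <<'E'
from h import *
np.set_printoptions(precision=3,suppress=True)
S=grab("scene")
for n,u,v in(("skull",247,275),("marker_a1",350,288),("marker_a2",387,310),("mug",386,368)): print(n,onz(S,u,v,0.008))
E
```

```text
skull [ 0.768 -0.075  0.008]
marker_a1 [0.577 0.169 0.008]
marker_a2 [0.557 0.294 0.008]
mug [0.692 0.41  0.008]
```

```bash
python3 -m handwheel '{"offset":[[0.4,-0.1,0.2],[1.0,-0.3,0.4],[1.6,-0.5,0.5],[2.2,-0.8,0.5],[2.8,-1.0,0.5],[3.4,-1.2,0.5],[3.9,-1.4,0.5],[4.3,-1.55,0.5],[4.47,-1.63,0.5],[4.47,-1.63,0.5]],"roll":[-0.5,-1.2,-2,-2.8,-3.6,-4.4,-5,-5.5,-5.7,-5.7]}'
python3 - <<'E'
from h import *
np.set_printoptions(precision=4,suppress=True)
grab("scene","s11");grab("side","d11")
o=ctrl.get_obs();print(o['t'],o['tool_pos'],o['tool_rot'],o['opening'],o['q'])
E
```

```text
t: 15.6
tool_pos: [0.6422, 0.1177, 0.1557]
tool_rot: [3.026, -0.842, -0.001]
contact_force: [-1.1, 0.6, -1.4]
opening: 0.022
15.7 [0.6412 0.1183 0.1557] [ 3.027  -0.8405 -0.0017] 0.022147197445234065 [0.0682 0.1705 1.6141 0.0003 1.358  0.6099]
```

View pics/s11.png

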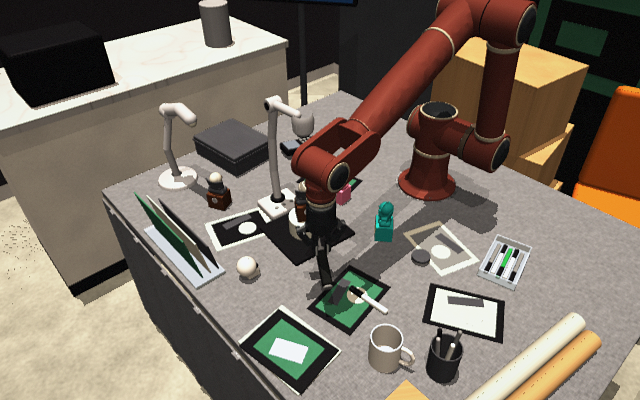

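View pics/d11.png

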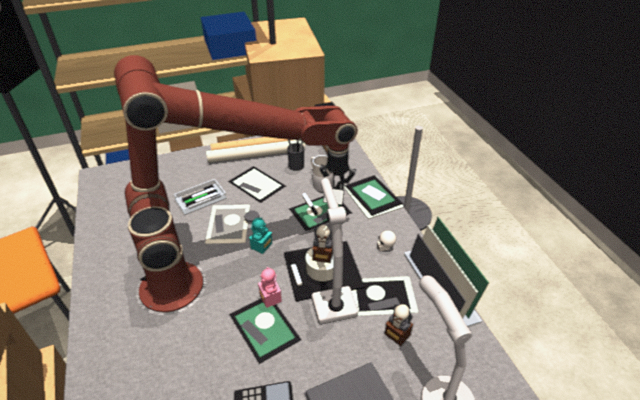

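```bash
python3 - <<'E'
from h import *
np.set_printoptions(precision=3,suppress=True)
S=grab("scene");D=grab("side")
for n,d,p in(("side -y end",D,(344,133)),("scene +y end",S,(338,176))):
    o,r=ray(d,*p)
    for x in(.62,.64,.66): print(n,o+r*(x-o[0])/r[0])
c=(.507,-.105,.372)
print("cam head px side",proj(D,c),proj(D,(.507,-.105,.438)),"scene",proj(S,c),proj(S,(.507,-.105,.438)))
i=cv2.imread("pics/s11.png")[90:290,250:400]; cv2.imwrite("pics/s11c.png",cv2.resize(i,None,fx=4,fy=3,interpolation=cv2.INTER_CUBIC))
i=cv2.imread("pics/d11.png")[95:275,270:400]; cv2.imwrite("pics/d11c.png",cv2.resize(i,None,fx=5,fy=3.3,interpolation=cv2.INTER_CUBIC))
E
```

```text
side -y end [0.62  0.014 0.472]
side -y end [0.64  0.063 0.437]
side -y end [0.66  0.113 0.402]
scene +y end [0.62  0.154 0.421]
scene +y end [0.64  0.174 0.442]
scene +y end [0.66  0.194 0.462]
cam head px side [322.081 189.196] [322.038 171.777] scene [303.148 135.165] [302.427 114.293]
```

View pics/s11c.png

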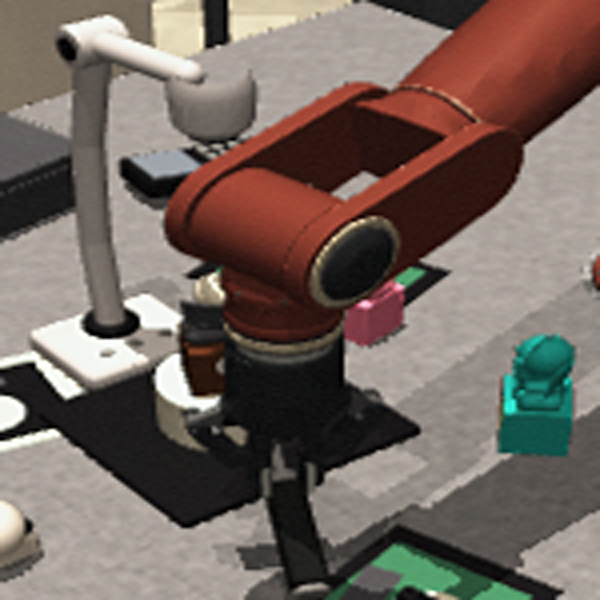

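View pics/d11c.png

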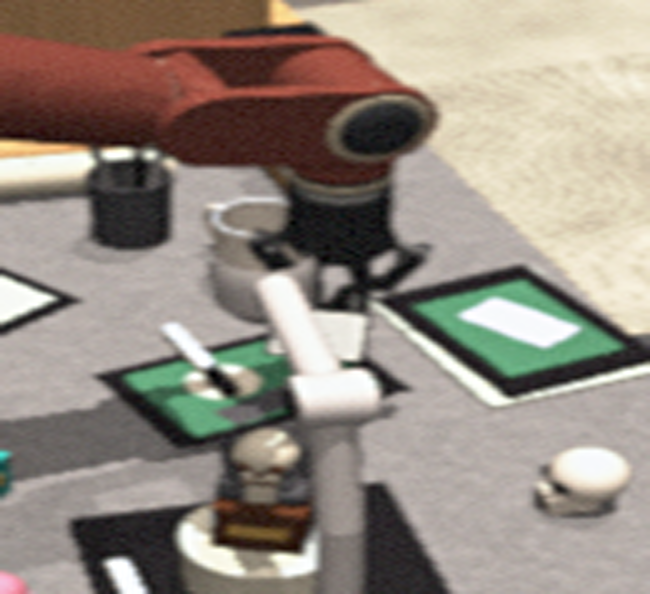

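```bash
python3 -m handwheel '{"offset":[[-0.05,-0.1,-0.3],[-0.15,-0.25,-0.7],[-0.25,-0.45,-1.1],[-0.4,-0.65,-1.5],[-0.5,-0.85,-1.8],[-0.6,-1.0,-1.85],[-0.7,-1.15,-1.85],[-0.78,-1.28,-1.85],[-0.78,-1.28,-1.85],[-0.78,-1.28,-1.85]],"roll":[0,0,0,0,0,0,0,0,0,0]}'
python3 - <<'E'
from h import *
np.set_printoptions(precision=4,suppress=True)
s=grab("scene","s12");d=grab("side","d12");grab("wrist","w12")
o=ctrl.get_obs();print(o['t'],o['tool_pos'],o['tool_rot'],o['opening'])
cv2.imwrite("pics/s12c.png",cv2.resize(s["img"][170:290,270:390,::-1],None,fx=5,fy=5,interpolation=cv2.INTER_CUBIC))
cv2.imwrite("pics/d12c.png",cv2.resize(d["img"][180:260,270:370,::-1],None,fx=8,fy=7,interpolation=cv2.INTER_CUBIC))
E
```

```text
t: 16.8
tool_pos: [0.6113, 0.0668, 0.0832]
tool_rot: [-3.026, 0.842, -0.003]
contact_force: [-0.3, 0.4, -1.6]
opening: 0.0223
16.95 [0.611  0.0671 0.0826] [-3.0265  0.8411 -0.0014] 0.02193572458633803
```

View pics/s12c.png

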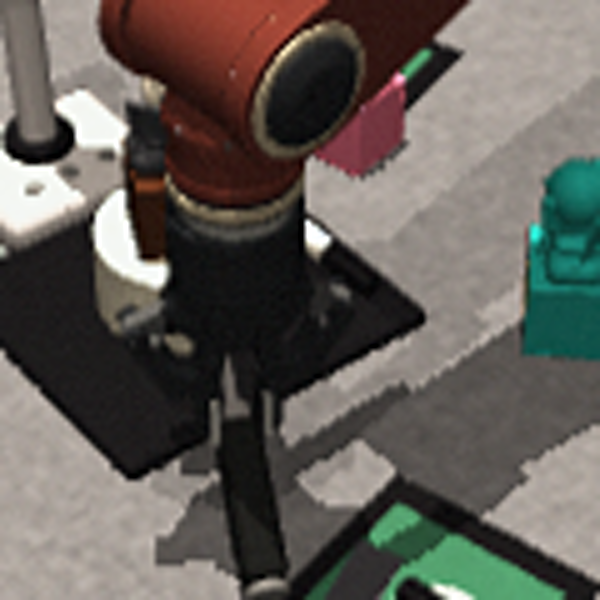

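View pics/d12c.png

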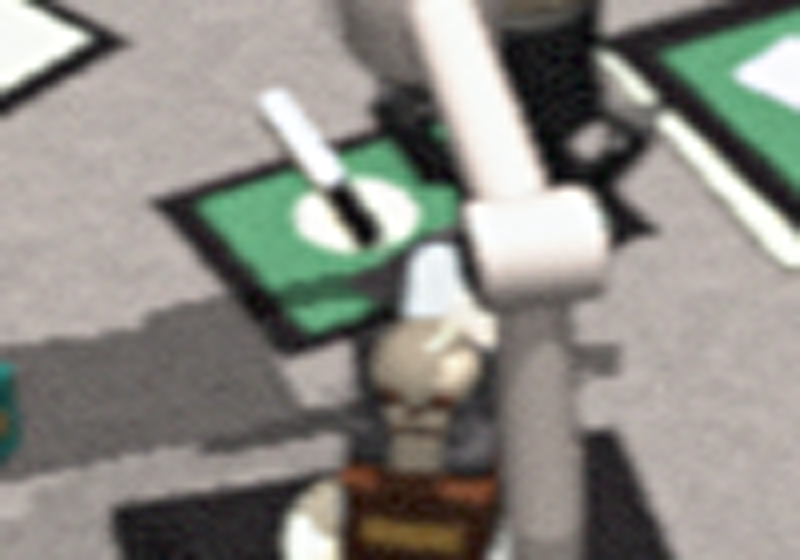

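View pics/w12.png

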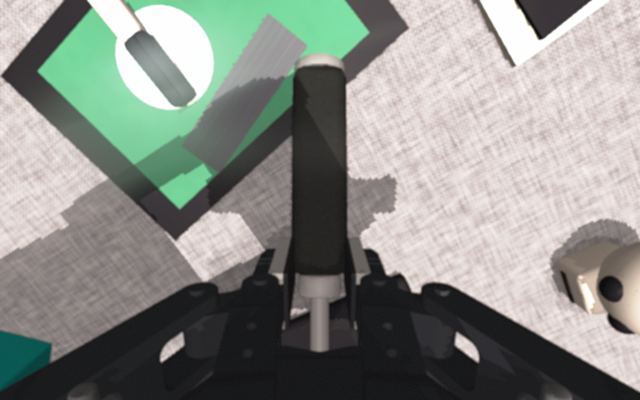

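```bash
python3 - <<'E'
import cv2,numpy as np
fx,cx,cy=336.76,319.14,198.94
def edges(f,vs):
    g=cv2.imread(f"pics/{f}.png").max(2).astype(float); out=[]
    for v in vs:
        r=g[v-2:v+3].mean(0); 
        L=r[255:318];R=r[322:385]
        # threshold crossing outward from centre
        base=r[310:330].mean()
        def cross(step):
            u=320
            bg=max(r[255:285].mean() if step<0 else r[360:385].mean(),base+30); th=(base+bg)/2
            while r[u]<th: u+=step
            return u-step*(r[u]-th)/(r[u]-r[u-step])
        out.append((v,cross(-1),cross(1)))
    return np.array(out)
for f,vs in(("w3",range(50,225,12)),("w6",range(50,225,12)),("w10",range(85,225,12)),("w12",range(85,225,12)),("w9",range(85,225,12))):
    e=edges(f,vs); w=e[:,2]-e[:,1]; 
    print(f,np.round(w,1))
    Z=fx*.026/w; Y=(e[:,0]-cy)/fx*Z
    ok=abs(w-np.median(w))<6
    p=np.polyfit(Y[ok],Z[ok],1); print("  slope dZ/dY deg",np.degrees(np.arctan(p[0])),"Z",Z[ok].mean())
E
```

```text
w3 [77.1 77.3 77.  76.8 76.8 76.  75.4 72.3 71.8 71.3 70.2 69.9 69.2 68.6
 67.5]
  slope dZ/dY deg 17.61863169939634 Z 0.11998897989453372
w6 [76.7 76.3 76.7 76.3 76.  78.5 74.4 72.6 71.6 71.  70.6 69.6 69.  68.4
 67.8]
  slope dZ/dY deg 16.835151577186583 Z 0.1201504714971487
w10 [54.  53.7 53.8 54.1 55.  54.8 54.6 54.1 54.5 55.7 55.  54.7]
  slope dZ/dY deg -3.368807348622762 Z 0.16067551922532478
w12 [53.2 53.6 59.3 71.6 83.3 53.9 54.6 55.9 55.6 55.5 55.8 56.2]
  slope dZ/dY deg -4.333576282362549 Z 0.15830233717546086
w9 [55.9 56.5 57.  55.1 54.6 54.6 54.9 55.2 55.4 54.9 55.4 55.7]
  slope dZ/dY deg 2.3149044932048146 Z 0.157982807423798
```

```bash
python3 - <<'E'
from h import *
np.set_printoptions(precision=4,suppress=True)
D=grab("side");S=grab("scene");o=ctrl.get_obs();print(o['tool_pos'],o['opening'])
def corners(c,h,el):
    h,el=np.radians(h),np.radians(el)
    n=np.array([np.cos(h)*np.cos(el),np.sin(h)*np.cos(el),np.sin(el)]); y=np.array([-np.sin(h),np.cos(h),0]); up=np.cross(n,y)
    return [c+a*y*.035+b*up*.027 for a in(1,-1) for b in(1,-1)]
full=lambda p:((p+.5-[250,160])*[8,7]-.5)
# check at pose 10 (TCP .4622,.1832,.1349): measured corners TL(258,245) TR(388,215) BR(415,303) BL(275,338)
for el in(29,31.6,34):
  c=np.array([.4657,.1114,.1655]); print(el,[full(proj(D,p)).round(0) for p in corners(c,-86.9,el)])
c=np.array([.574,.0055,.1145])
full=lambda p:((p+.5-[270,180])*[8,7]-.5)
print("pose12",[full(proj(D,p)).round(0) for p in corners(c,-121,31.6)],"measured left edge (415,245)-(400,320)")
E
```

```text
[0.6108 0.0671 0.0823] 0.021955144943419765
29 [array([397., 208.]), array([420., 308.]), array([248., 242.]), array([273., 343.])]
31.6 [array([396., 208.]), array([421., 309.]), array([248., 242.]), array([274., 344.])]
34 [array([395., 207.]), array([422., 309.]), array([247., 241.]), array([274., 344.])]
pose12 [array([567., 253.]), array([554., 357.]), array([412., 234.]), array([399., 337.])] measured left edge (415,245)-(400,320)
```

```bash
for i in 1; do python3 -m handwheel '{"offset":[[0,0,0],[0,0,0],[0,0,0],[0,0,0],[0,0,0],[0,0,0],[0,0,0],[0,0,0],[0,0,0],[0,0,0]],"roll":[0,0,0,0,0,0,0,0,0,0]}'; python3 -m handwheel '{"offset":[[0,0,0],[0,0,0],[0,0,0],[0,0,0],[0,0,0],[0,0,0],[0,0,0],[0,0,0],[0,0,0],[0,0,0]],"roll":[0,0,0,0,0,0,0,0,0,0]}';python3 -m handwheel '{"offset":[[0,0,0],[0,0,0],[0,0,0],[0,0,0],[0,0,0],[0,0,0],[0,0,0],[0,0,0],[0,0,0],[0,0,0]],"roll":[0,0,0,0,0,0,0,0,0,0]}';python3 -m handwheel '{"offset":[[0,0,0],[0,0,0],[0,0,0],[0,0,0],[0,0,0],[0,0,0],[0,0,0],[0,0,0],[0,0,0],[0,0,0]],"roll":[0,0,0,0,0,0,0,0,0,0]}'; done
python3 - <<'E'
from h import *
d=grab("wrist","w13");s=grab("scene","s13");e=grab("side","d13")
for a,b in(("w12","w13"),("s12","s13"),("d12","d13")):
    x=cv2.absdiff(cv2.imread(f"pics/{a}.png"),cv2.imread(f"pics/{b}.png")).max(2); print(a,(x>40).sum(),x.mean())
E
```

```text
t: 18.05
tool_pos: [0.6106, 0.0668, 0.0821]
tool_rot: [3.027, -0.842, 0.0]
contact_force: [0.5, -0.4, -1.4]
opening: 0.0224
t: 19.05
tool_pos: [0.6106, 0.0668, 0.0821]
tool_rot: [-3.027, 0.842, 0.0]
contact_force: [-0.2, 0.1, -1.6]
opening: 0.0222
t: 20.05
tool_pos: [0.6106, 0.0668, 0.0821]
tool_rot: [-3.027, 0.842, 0.0]
contact_force: [-0.1, 1.1, -1.4]
opening: 0.0221
t: 21.05
tool_pos: [0.6106, 0.0669, 0.0821]
tool_rot: [-3.027, 0.842, -0.0]
contact_force: [0.4, 0.6, -1.4]
opening: 0.0222
w12 2595 4.4080859375
s12 221 2.429078125
d12 6 4.60581640625
```

View pics/s13.png

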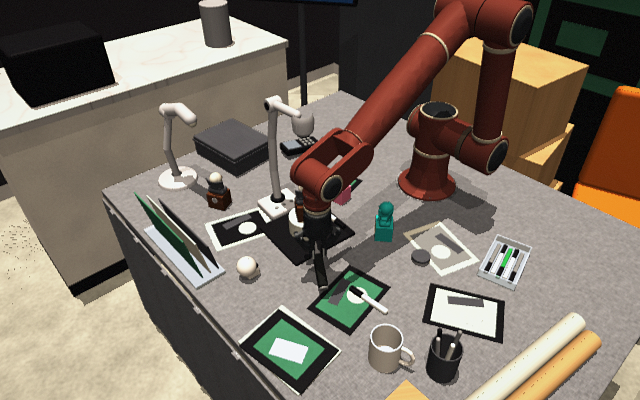

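```bash
python3 - <<'E'
from h import *
a=cv2.imread("pics/w12.png");b=cv2.imread("pics/w13.png");x=cv2.absdiff(a,b).max(2)
cv2.imwrite("pics/wcmp.png",np.hstack([b[:,250:400],a[:,250:400],cv2.cvtColor(np.minimum(x*3,255).astype(np.uint8),cv2.COLOR_GRAY2BGR)[:,250:400]]))
ys,xs=np.where(x>40); print(np.percentile(xs,[5,50,95]),np.percentile(ys,[5,50,95]), cv2.phaseCorrelate(np.float32(a[40:250,290:350,0]),np.float32(b[40:250,290:350,0])))
E
```

```text
[ 40. 489. 622.] [  4.   49.  315.3] ((0.0412044382763348, -0.15408511315122553), 0.9549140565189315)
```

View pics/wcmp.png

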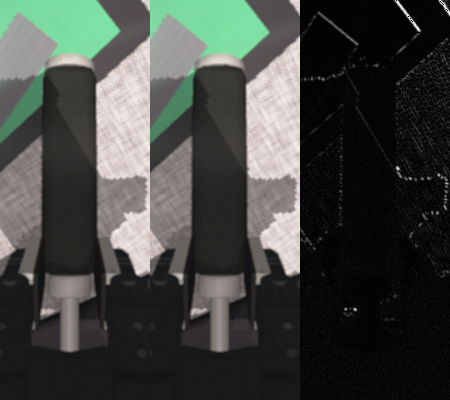

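```bash
python3 -c "
from station import ctrl
print(ctrl.finish_job())"
```

```text
the job is handed in; nothing more can be done
None
```

I picked up the mirror and handed the job in with it still held behind the seal of the bust on the riser. I could not see the seal in the glass from the document camera's own view, so the aim rests on measured geometry.

**Getting the angle:** The tool cannot tilt, so I gripped the front of the rubber grip lightly and lifted. The tail stayed on the table and the mirror turned nose-up. I then clamped it at 100 N. Two earlier tries dropped the mirror flat from about 3 cm onto the table; I saw no other object disturbed.

**Last checks:**

| Check | Measured | Wanted |
|---|---|---|
| Glass position | about (0.574, 0.006, 0.113) m | (0.574, 0.007, 0.112) m |
| Distance behind the seal | about 101 mm | about 100 mm |
| Glass facing | -121° | about -121.3° (bust's back at about 58.7°, ±2°) |
| Glass elevation | about 32° | 31.9° |

- **Steadiness:** The tool held still for 4 s, the mirror did not slip in the fingers, and the job ended at about 21 s.
- **Surroundings:** In the last scene picture the rest of the table looks undisturbed. The arm partly hides the bust there, but the side picture taken as the hold began shows it in place.

**What disagreed:**
- **Mirror tilt:** My estimates ran from about 20.6° to 24.5°, so the elevation is good to about 2°.
- **Bust pedestal:** Its depth from edge pixels came out at 42 mm instead of 56 mm, so I relied on the seal and the riser centre instead. These agreed to about 1 mm.
- **Jaw opening:** It read 22 mm on the 26 mm grip, probably because the rubber was squeezed; the reading stayed steady.

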